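Line up the turned file handles by height on the drying board

ROBOT

A 6-joint arm with a two-finger parallel gripper is mounted at the origin on the work surface. World frame = base frame: x ahead of the robot, y to its left, z up, the work surface at z = 0. Lengths are in m, angles in rad, forces in N, time in s.
With the tool pointing down it reaches from about 0.25 to 0.775 m from the base axis. Payload 4 kg.
Tool frame: the origin (TCP) lies on the centre line of the jaws, within the pads' length; the fingertips stand 25 mm ahead of it and the grasp point (between the pads) lies 6 mm ahead of it; z points along the fingers, y is the line along which they close (so a half turn about z gives the same grasp; the last joint's range is limited). The gripper opens to 94 mm and grips with 3 to 60 N. Pads are 16 mm wide; open, the fingers measure 119 mm over their backs; the gripper's body (75 mm by 177 mm) begins 78 mm behind the grasp point.
Start: joints at [0.998, 0.087, 1.371, -0, 1.684, -0.103], TCP at [0.249, 0.49, 0.231] pointing down, gripper open.
Joint ranges: [-3.1, 3.1], [-0.76, 2.03], [0.27, 2.55], [-1.08, 4.22], [0.17, 2.65], [-2.57, 2.57]. Speed limits (rad/s): [2.79, 2.79, 3.14, 3.14, 3.14, 3.14].

INTERFACE

Orientations are given as [roll, pitch, yaw] about the fixed x, y, z axes, in that order (R = Rz(yaw) Ry(pitch) Rx(roll)).
In Python, from bench import robot, imaging gives the robot as it stands. The module is installed in compiled form; this text tells all that it offers.
- The arm moves only by the tool drive_tool, never from a script. Its argument "series" is a list of rows, each a list of 3 entries, a list of its own where there are three numbers: the finger opening in m, from 0 to 0.094, then the shift along the tool's x, y, z in m, then the turn, a rotation vector about the tool's x, y, z in rad. A call has 1 to 5 rows; each row is the pose to reach, as a shift and turn from the pose commanded when the call began, along the tool's axes at that moment; what a row does not reach only later rows make up. A row lasts 1/8 s, in which the tool goes at most 62.5 mm and 10.7 degrees, less where a joint would pass 70% of its speed; a pose out of reach is approached as far as the arm can. A call with a gripper value outside its range is refused whole. The fingers move at their own pace and stop on an object; the grip force is fixed at half the most. Time passes only in rows, so rows that repeat a pose let the fingers close. It gives the time, the measured TCP pose, the force, the opening and the grip force at its end, in the units of the state.
- robot.get_obs(): the state, without advancing time (a new reading comes with each control period).
- imaging.snapshot(name): name is "side" or "top"; returns the picture (400x640x3 uint8, red, green, blue); there is no depth.
- imaging.get_calibration(name): a dict with "intrinsics" (3x3 intrinsics, pixels), "position" and "rotation" of the camera in the world. Camera axes: x right, y up, looking along -z (the intrinsics and any distortion apply to the point x, -y, -z); pixel columns grow to the right and rows downward; lengths in m; the calibration is good to about 2 mm. A picture is of the moment at which its call begins. get_calibration takes no time and is no camera call.
- robot.close_job(): hands the job in; it is judged then, once.
The state is a dict: "time": time; "joint_positions": joint angles; "qvel": joint speeds; "joint_torque": joint torques, N m; "tool_pos": TCP position; "ee_rot": TCP orientation; "wrist_force": force on the tool from outside, world axes, zero at the start; "wrist_torque": the same for the moment, N m; "width": finger opening in m; "finger_force": force on a finger pad.
Only numpy, scipy, OpenCV 4.12 (cv2) and the standard library are available. Lean on these libraries where they do the work, as an engineer would, in place of code of your own. Each camera call takes 0.05 s, during which the arm holds its last target. There are 200 camera calls.

TASK

Stand the four loose wooden file handles upright on the four black pads of the drying board, one centred on each pad, in order of height: the shortest on the pad next to the dish of brass ferrules, rising to the tallest at the oil tin's end. Do not knock any handle over, and leave the dish and the tin where they stand.

Things in the scene. Friction and masses are not known exactly. Their poses are not given: they have to be found in the camera images.
- handle_a: loose turned wooden file handle with a steel ferrule at the top, standing upright on its flat butt on the bench; the shortest of the four: 76 mm tall, butt 26 mm diameter, narrowing to a straight neck 18 mm in diameter from 0.42 of the height up; ferrule (top 14 mm) 2 mm slimmer. Origin at the centre of the butt's underside, z up along the handle. 20 to 100 g.
- handle_b: loose turned wooden file handle with a steel ferrule at the top, standing upright on its flat butt on the bench; the second shortest of the four: 88 mm tall, butt 29 mm diameter, narrowing to a straight neck 20 mm in diameter from 0.42 of the height up; ferrule (top 14 mm) 2 mm slimmer. Origin at the centre of the butt's underside, z up along the handle. 20 to 100 g.
- handle_c: loose turned wooden file handle with a steel ferrule at the top, standing upright on its flat butt on the bench; the second tallest of the four: 100 mm tall, butt 32 mm diameter, narrowing to a straight neck 22 mm in diameter from 0.42 of the height up; ferrule (top 14 mm) 2 mm slimmer. Origin at the centre of the butt's underside, z up along the handle. 20 to 100 g.
- handle_d: loose turned wooden file handle with a steel ferrule at the top, standing upright on its flat butt on the bench; the tallest of the four: 112 mm tall, butt 35 mm diameter, narrowing to a straight neck 24 mm in diameter from 0.42 of the height up; ferrule (top 14 mm) 2 mm slimmer. Origin at the centre of the butt's underside, z up along the handle. 20 to 100 g.
- pad1: fixed black rubber disc, 46 mm diameter, 2 mm thick, on the drying board (fixed plywood strip 460 x 90 mm, 12 mm thick, flat on the bench). Four like pads form a slightly uneven row along it, about 75 mm apart, numbered along the row (the number does not say which handle goes there). Origin at the centre of the underside, its top 2 mm above; z up, y along the board.
- pad2: fixed black rubber disc, 46 mm diameter, 2 mm thick, on the drying board (fixed plywood strip 460 x 90 mm, 12 mm thick, flat on the bench). Four like pads form a slightly uneven row along it, about 75 mm apart, numbered along the row (the number does not say which handle goes there). Origin at the centre of the underside, its top 2 mm above; z up, y along the board.
- pad3: fixed black rubber disc, 46 mm diameter, 2 mm thick, on the drying board (fixed plywood strip 460 x 90 mm, 12 mm thick, flat on the bench). Four like pads form a slightly uneven row along it, about 75 mm apart, numbered along the row (the number does not say which handle goes there). Origin at the centre of the underside, its top 2 mm above; z up, y along the board.
- pad4: fixed black rubber disc, 46 mm diameter, 2 mm thick, on the drying board (fixed plywood strip 460 x 90 mm, 12 mm thick, flat on the bench). Four like pads form a slightly uneven row along it, about 75 mm apart, numbered along the row (the number does not say which handle goes there). Origin at the centre of the underside, its top 2 mm above; z up, y along the board.
- dish: loose round open steel dish of brass ferrules, 58 mm diameter at the rim, 20 mm tall, standing on the drying board beyond one end of the row of pads (either end, differs from start to start), about 78 mm from the end pad. Origin at the centre of its underside, z up. To be left in place.
- tin: loose closed round aluminium oil tin with a plain metal lid, 54 mm diameter, 55 mm tall, standing on the drying board beyond the other end of the row of pads, about 78 mm from the end pad. Origin at the centre of its underside, z up. To be left in place.

How it is judged:
By the outcome, as a careful person would: the job done as asked, in the order asked, and still so for the second after the job is handed in, with the robot touching nothing.
It also fails if it takes over 112 s, if anything falls off the work surface, if the arm or the gripper's body presses on something with over 40 N, if the wrist force passes 120 N, or if a joint passes its speed limit or range.

## Working session

There is one attempt and no reset: what is moved stays moved. The work goes in short steps, Python scripts to look and compute and a tool call to move; the robot and the scene stay as the last step left them, time stands still between calls to the robot, and variables do not carry over. Pictures are saved under pics/ and viewed, at most 14 in all, crops included, and the job is handed in when it is done.

Besides the shell and the picture viewer there is one more tool, called after "Request:" by a JSON object that holds its "method" and its "body", one argument or row to a line. drive_tool: Moves the arm, as the interface text tells. Its arguments: {"type":"object","properties":{"series":{"type":"array"}},"required":["series"]}

```bash
mkdir -p pics; python3 - <<'E'
from bench import robot, imaging
import cv2
for n in ("top","side"):
    cv2.imwrite(f"pics/{n}0.png",imaging.snapshot(n)[:,:,::-1])
    c=imaging.get_calibration(n); print(n,c)
print(robot.get_obs())
E
```

```text
top {'intrinsics': array([[408.32315295,   0.        , 321.8877941 ],
       [  0.        , 408.32315295, 197.26884264],
       [  0.        ,   0.        ,   1.        ]]), 'position': array([0.41282939, 0.01844378, 0.79697306]), 'rotation': array([ 0.20483417, -0.00393075, -1.5507474 ])}
side {'intrinsics': array([[420.40573719,   0.        , 318.41128539],
       [  0.        , 420.40573719, 201.00556321],
       [  0.        ,   0.        ,   1.        ]]), 'position': array([0.46091157, 0.69924081, 0.57666796]), 'rotation': array([ 0.93984165,  0.01678335, -3.00400194])}
{'time': 0.1, 'joint_positions': array([ 9.97880328e-01,  8.78557594e-02,  1.37203870e+00, -3.04329819e-05,
        1.68362009e+00, -1.03111989e-01]), 'qvel': array([-0.0013892 , -0.00018438, -0.00451522,  0.00137366, -0.00054851,
        0.00267412]), 'joint_torque': array([ 2.75229635e-03, -3.41249478e+01, -3.03303838e+01,  7.20803509e-02,
        3.03387037e-02, -1.11395732e-04]), 'tool_pos': array([0.24877396, 0.49003564, 0.22946772]), 'ee_rot': array([-3.13967786e+00, -1.67733525e-04,  2.67178509e+00]), 'wrist_force': array([-0.57709593,  0.33033631, -0.25416062]), 'wrist_torque': array([0.04582376, 0.04956508, 0.02968842]), 'finger_force': 0.0, 'width': 0.09428862930443174}
```

View pics/top0.png

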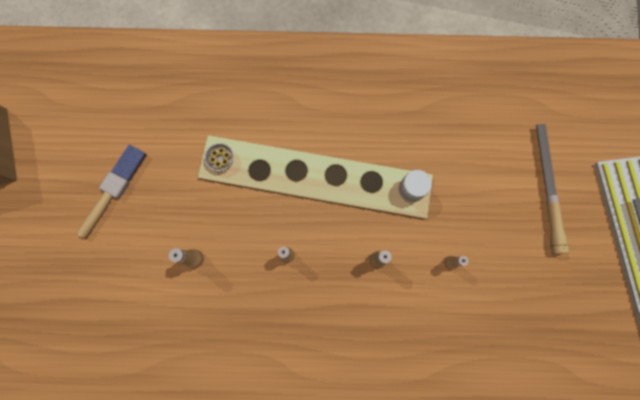

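View pics/side0.png

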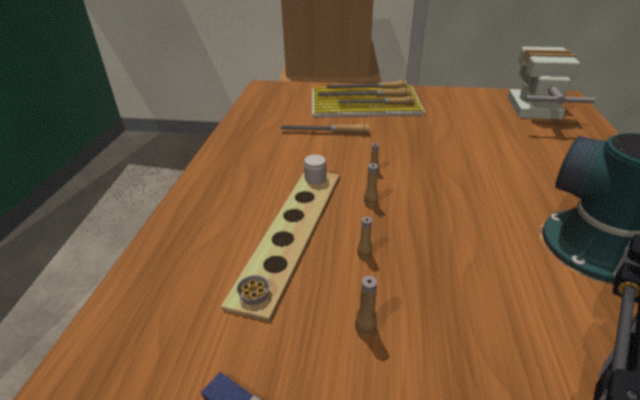

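The dish is at about top-view pixel (218,158) and the tin at (416,185). The pads are at about (259,170), (297,171), (336,175) and (372,182). The ferrule tops are at about (176,256), (284,253), (385,257) and (463,261). The side view shows the same row, dish end nearest, all standing free.

```bash
cat > h.py <<'E'
import numpy as np, cv2
from scipy.spatial.transform import Rotation as R
from bench import robot, imaging
CAL={n:imaging.get_calibration(n) for n in("top","side")}
def ray(n,uv):
    c=CAL[n];M=R.from_euler('xyz',c["rotation"]).as_matrix()
    d=np.linalg.inv(c["intrinsics"])@[uv[0],uv[1],1]
    return np.array(c["position"]),M@(d*[1,-1,-1])
def onplane(n,uv,z):
    p,d=ray(n,uv);return p+d*(z-p[2])/d[2]
def proj(n,X):
    c=CAL[n];M=R.from_euler('xyz',c["rotation"]).as_matrix()
    q=c["intrinsics"]@((M.T@(np.array(X)-c["position"]))*[1,-1,-1]);return q[:2]/q[2]
def tri(a,b):
    (p,d),(q,e)=ray("top",a),ray("side",b)
    s=np.linalg.lstsq(np.c_[d,-e],q-p,rcond=None)[0]
    return (p+s[0]*d+q+s[1]*e)/2, np.linalg.norm(p+s[0]*d-q-s[1]*e)
def blob(mask,uv,r=12):
    """centroid of mask weights within r of uv, nearest connected piece"""
    k,l,s,c=cv2.connectedComponentsWithStats(mask.astype(np.uint8))
    ok=[i for i in range(1,k) if s[i,4]>=8]
    i=min(ok,key=lambda i:np.hypot(*(c[i]-uv)));return c[i],s[i]
E
cat > m.py <<'E'
from h import *
im={n:cv2.imread(f"pics/{n}0.png") for n in("top","side")}
def masks(i):
    h=cv2.cvtColor(i,cv2.COLOR_BGR2HSV);return (h[...,2]<75),(h[...,1]<70)&(h[...,2]>80)
T,S=masks(im["top"]),masks(im["side"])
for a,b in zip([(259,170),(297,171),(336,175),(372,182)],[(275,264),(283,239),(294,215),(305,197)]):
    ca,sa=blob(T[0],a);cb,sb=blob(S[0],b)
    print("pad",ca.round(1),sa,onplane("top",ca,.014).round(4),cb.round(1),sb,onplane("side",cb,.014).round(4))
for a,b,h in zip([(176,256),(284,253),(385,257),(463,261)],[(369,282),(366,220),(373,167),(375,147)],[.112,.088,.1,.076]):
    ca,sa=blob(T[1],a);cb,sb=blob(S[1],b)
    print("hand",ca.round(1),sa,onplane("top",ca,h).round(4),cb.round(1),sb,"tri",*tri(ca,cb))
for n,u,z in (("dish",(218,158),.032),("tin",(418,180),.067)): print(n,onplane("top",u,z))
v=[cv2.resize(im["top"][y-25:y+25,x-25:x+25],(200,200),interpolation=cv2.INTER_CUBIC) for x,y in [(180,256),(288,253),(380,257),(460,261)]]
w=[cv2.resize(im["side"][y-32:y+32,x-32:x+32],(200,200),interpolation=cv2.INTER_CUBIC) for x,y in [(367,305),(366,238),(373,182),(375,157)]]
cv2.imwrite("pics/crop0.png",np.vstack([np.hstack(v),np.hstack(w)]))
E
python3 m.py
```

```text
pad [259.  169.9] [250 161  19  19 289] [0.6285 0.1445 0.014 ] [274.8 264. ] [264 257  23  15 268] [0.6302 0.1465 0.014 ]
pad [294.5 167.7] [287 161  18  17 167] [0.6344 0.0743 0.014 ] [282.4 238.5] [273 232  20  14 209] [0.6308 0.0735 0.014 ]
pad [371.3 181.6] [362 173  19  19 281] [ 0.6092 -0.0783  0.014 ] [293.1 215.1] [284 210  19  11 165] [ 0.6236 -0.0048  0.014 ]
pad [371.3 181.6] [362 173  19  19 281] [ 0.6092 -0.0783  0.014 ] [304.1 196.7] [296 192  18  10 136] [ 0.6109 -0.0755  0.014 ]
hand [175.9 255. ] [169 249  15  13 163] [0.4521 0.2592 0.112 ] [368.8 282.9] [362 276  15  17 164] tri [0.45310831 0.260675   0.1077777 ] 0.0014551742216794103
hand [283.2 252.1] [278 247  11  11 102] [0.4622 0.0834 0.088 ] [366.2 221.1] [362 217   9  11  64] tri [0.46360351 0.08384156 0.08315823] 0.002112560157616834
hand [384.2 256.7] [378 251  14  13 134] [ 0.4571 -0.089   0.1   ] [373.  166.5] [369 163   9  10  59] tri [ 0.45794832 -0.08952539  0.09693007] 0.0012171765038489384
hand [462.6 260.3] [458 256  10  10  79] [ 0.4551 -0.2298  0.076 ] [374.9 145.8] [373 144   5   6  22] tri [ 0.45632674 -0.23178297  0.07038516] 0.001738981284684212
dish [0.64576405 0.2227764  0.032     ]
tin [ 0.60072011 -0.15791324  0.067     ]
```

View pics/crop0.png

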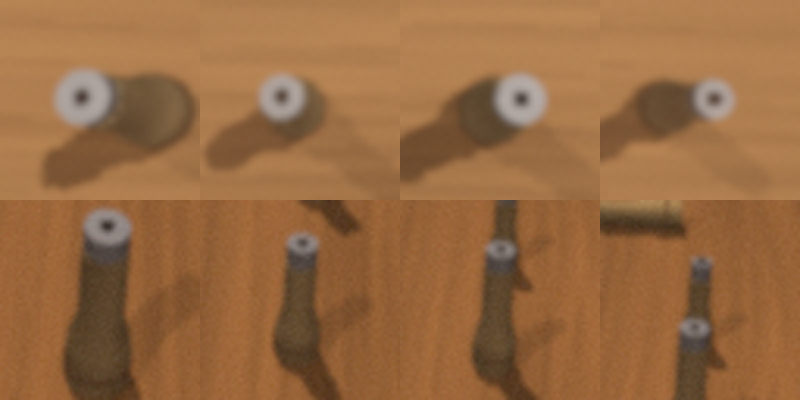

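The crops show the ferrule faces cleanly. The apparent diameters confirm, left to right, d, b, c, a. So a goes on pad1 (dish end, y=+0.145) and d on pad4. I'll refine the pads while starting towards d.

Request:
{"method": "drive_tool", "body": {
  "series": [
    [0.094,[-0.055,-0.022,0],[0,0,0.18]],
    [0.094,[-0.11,-0.044,0],[0,0,0.36]],
    [0.094,[-0.165,-0.066,0],[0,0,0.54]],
    [0.094,[-0.22,-0.088,0],[0,0,0.72]],
    [0.094,[-0.275,-0.11,0],[0,0,0.9]]
  ]
}}

```text
time: 0.72
tool_pos: [0.4452, 0.2662, 0.23]
ee_rot: [-3.141, -0.0, 1.766]
wrist_force: [-0.0, 1.1, -0.4]
width: 0.094
finger_force: 0.0
```

```bash
python3 - <<'E'
from h import *
P={"top":[(259,170),(297,171),(336,175),(372,182)],"side":[(275,264),(283,239),(294,215),(305,197)]}
for n in P:
    V=cv2.imread(f"pics/{n}0.png").max(2).astype(float)
    for u,v in P[n]:
        w=np.clip(120-V[v-13:v+14,u-13:u+14],0,60)   # soft weight: pad dark vs board bright
        k,l,s,c=cv2.connectedComponentsWithStats((w>10).astype(np.uint8)); i=l[13,13]
        yy,xx=np.nonzero(l==i); W=w[yy,xx]
        q=(u-13+(xx*W).sum()/W.sum(),v-13+(yy*W).sum()/W.sum())
        print(n,np.round(q,1),s[i],onplane(n,q,.014).round(4))
E
```

```text
top [259.1 169.8] [  3   3  21  21 352] [0.6286 0.1444 0.014 ]
top [295.9 170. ] [  2   2  21  21 347] [0.6298 0.0713 0.014 ]
top [335.5 174.6] [  2   3  22  21 345] [ 0.6219 -0.0074  0.014 ]
top [371.3 181.6] [  2   3  21  21 353] [ 0.6091 -0.0782  0.014 ]
side [274.9 264. ] [  2   5  23  17 314] [0.63   0.1465 0.014 ]
side [282.3 238.5] [  2   6  22  15 254] [0.631  0.0735 0.014 ]
side [293.1 215. ] [  3   7  20  13 205] [ 0.6234 -0.0049  0.014 ]
side [304.2 196.7] [  3   7  19  12 171] [ 0.6108 -0.0753  0.014 ]
```

Request:
{"method": "drive_tool", "body": {
  "series": [
    [0.094,[-0.008,0.006,0],[0,0,0.1]],
    [0.094,[-0.008,0.006,0.03],[0,0,0.195]],
    [0.094,[-0.008,0.006,0.07],[0,0,0.195]],
    [0.094,[-0.008,0.006,0.11],[0,0,0.195]],
    [0.094,[-0.008,0.006,0.14],[0,0,0.195]]
  ]
}}

```text
time: 1.35
tool_pos: [0.4507, 0.2606, 0.0879]
ee_rot: [-3.139, 0.001, 1.577]
wrist_force: [0.4, 0.5, 0.9]
width: 0.0938
finger_force: 0.0
```

Request:
{"method": "drive_tool", "body": {
  "series": [
    [0.094,[0,0,0.01],[0,0,0]],
    [0.06,[0,0,0.01],[0,0,0]],
    [0.04,[0,0,0.01],[0,0,0]]
  ]
}}

```text
time: 1.72
tool_pos: [0.4529, 0.2617, 0.0822]
ee_rot: [3.139, -0.001, 1.577]
wrist_force: [-0.3, 0.5, 1.6]
width: 0.0776
finger_force: 0.0
```

Request:
{"method": "drive_tool", "body": {
  "series": [
    [0.035,[0,0,0],[0,0,0]],
    [0.03,[0,0,0],[0,0,0]],
    [0.026,[0,0,0],[0,0,0]],
    [0.02,[0,0,0],[0,0,0]],
    [0.01,[0,0,0],[0,0,0]]
  ]
}}

```text
time: 2.35
tool_pos: [0.4519, 0.2612, 0.0805]
ee_rot: [-3.142, -0.0, 1.577]
wrist_force: [-0.7, -0.2, 0.0]
width: 0.0275
finger_force: 0.0
```

```bash
python3 - <<'E'
from h import *
for n in("top","side"): cv2.imwrite(f"pics/{n}1.png",imaging.snapshot(n)[:,:,::-1])
o=robot.get_obs();print(o["width"],o["finger_force"],o["tool_pos"])
E
```

```text
0.023821479413118664 29.999965131282806 [0.45185611 0.26120515 0.08040307]
```

View pics/side1.png

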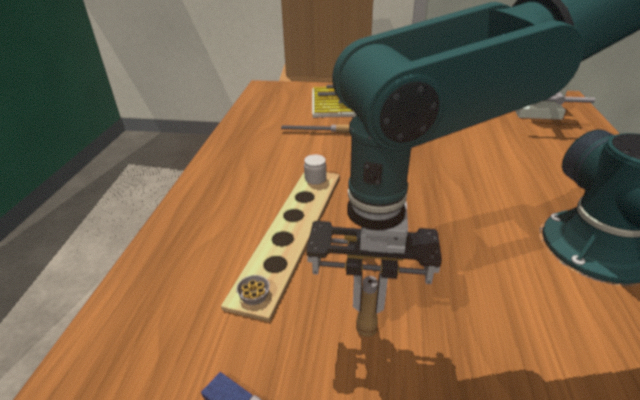

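Handle d is gripped: width 23.8 mm, 30 N. The side view shows it upright between the jaws at about (368,300). Next, lift and carry.

Request:
{"method": "drive_tool", "body": {
  "series": [
    [0.01,[0,0,-0.03],[0,0,0]],
    [0.01,[0,0,-0.08],[0,0,0]],
    [0.01,[-0.02,0.02,-0.12],[0,0,0]],
    [0.01,[-0.065,0.045,-0.12],[0,0,0]],
    [0.01,[-0.115,0.07,-0.12],[0,0,0]]
  ]
}}

```text
time: 3.08
tool_pos: [0.5234, 0.146, 0.2012]
ee_rot: [3.14, -0.0, 1.579]
wrist_force: [0.1, 0.4, -0.7]
width: 0.0237
finger_force: 30.0
```

Request:
{"method": "drive_tool", "body": {
  "series": [
    [0.01,[-0.05,0.025,0],[0,0,0]],
    [0.01,[-0.1,0.05,0],[0,0,0]],
    [0.01,[-0.15,0.075,0],[0,0,0]],
    [0.01,[-0.19,0.088,0],[0,0,0]],
    [0.01,[-0.222,0.088,0],[0,0,0]]
  ]
}}

```text
time: 3.7
tool_pos: [0.6123, -0.0769, 0.1994]
ee_rot: [-3.14, -0.0, 1.576]
wrist_force: [0.2, 0.3, -0.4]
width: 0.0239
finger_force: 30.0
```

Request:
{"method": "drive_tool", "body": {
  "series": [
    [0.01,[0,0,0.02],[0,0,0]],
    [0.01,[0,0,0.05],[0,0,0]],
    [0.01,[0,0,0.075],[0,0,0]],
    [0.01,[0,0,0.085],[0,0,0]],
    [0.01,[0,0,0.085],[0,0,0]]
  ]
}}

```text
time: 4.32
tool_pos: [0.6115, -0.0747, 0.1147]
ee_rot: [-3.14, -0.0, 1.577]
wrist_force: [-1.2, 0.2, -0.9]
width: 0.0232
finger_force: 30.0
```

```bash
python3 - <<'E'
from h import *
o=robot.get_obs();print(o["width"],o["tool_pos"],o["ee_rot"])
i=imaging.snapshot("side")[:,:,::-1]; cv2.imwrite("pics/s2.png",cv2.resize(i[130:270,210:390],(720,560),interpolation=cv2.INTER_CUBIC))
E
```

```text
0.02318950456627906 [ 0.61150883 -0.07469758  0.11470091] [-3.13991813e+00 -4.40827821e-04  1.57689414e+00]
```

View pics/s2.png

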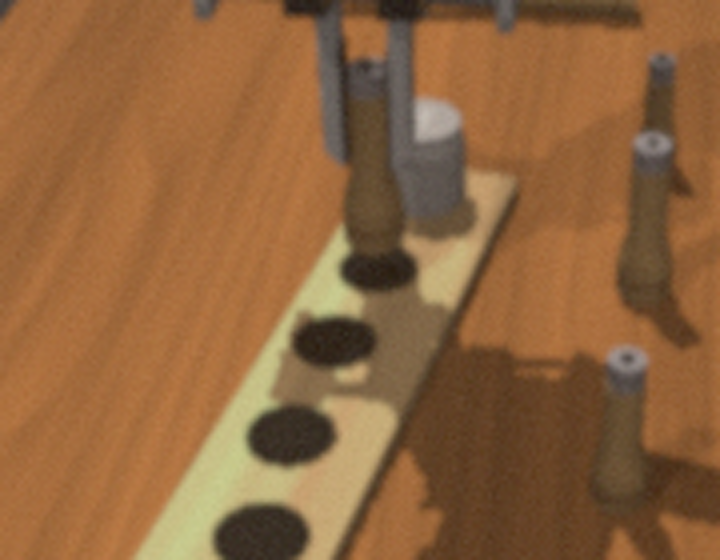

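Handle d hovers 20 mm over pad4, butt at about (372,243) in the crop and pad at (378,270), and looks aligned. I'll nudge by 1.5 mm and lower.

Request:
{"method": "drive_tool", "body": {
  "series": [
    [0.01,[-0.0015,-0.0015,0.008],[0,0,0]],
    [0.01,[-0.0015,-0.0015,0.014],[0,0,0]],
    [0.01,[-0.0015,-0.0015,0.018],[0,0,0]],
    [0.01,[-0.0015,-0.0015,0.02],[0,0,0]],
    [0.01,[-0.0015,-0.0015,0.02],[0,0,0]]
  ]
}}

```text
time: 5.0
tool_pos: [0.6104, -0.0763, 0.0953]
ee_rot: [-3.141, -0.0, 1.577]
wrist_force: [-0.7, -0.5, -0.7]
width: 0.0234
finger_force: 30.0
```

Request:
{"method": "drive_tool", "body": {
  "series": [
    [0.01,[0,0,0.001],[0,0,0]],
    [0.01,[0,0,0.001],[0,0,0]],
    [0.028,[0,0,0.001],[0,0,0]],
    [0.034,[0,0,0.001],[0,0,0]],
    [0.045,[0,0,0.001],[0,0,0]]
  ]
}}

```text
time: 5.62
tool_pos: [0.6105, -0.0764, 0.0947]
ee_rot: [3.141, 0.0, 1.577]
wrist_force: [-0.5, -0.5, 0.7]
width: 0.0409
finger_force: 0.0
```

Request:
{"method": "drive_tool", "body": {
  "series": [
    [0.07,[0,0,0],[0,0,0]],
    [0.08,[0,0,-0.02],[0,0,0]],
    [0.08,[0,0,-0.06],[0,0,0]],
    [0.09,[0,0,-0.1],[0,0,0]],
    [0.09,[0,-0.04,-0.14],[0,0,0]]
  ]
}}

```text
time: 6.25
tool_pos: [0.5711, -0.0767, 0.2347]
ee_rot: [-3.141, -0.0, 1.577]
wrist_force: [0.3, -0.2, 0.4]
width: 0.0887
finger_force: 0.0
```

Request:
{"method": "drive_tool", "body": {
  "series": [
    [0.094,[-0.006,-0.055,0],[0,0,0]],
    [0.094,[-0.0125,-0.105,0.02],[0,0,0]],
    [0.094,[-0.0125,-0.114,0.07],[0,0,0]],
    [0.094,[-0.0125,-0.114,0.12],[0,0,0]],
    [0.09,[-0.0125,-0.114,0.161],[0,0,0]]
  ]
}}

```text
time: 6.88
tool_pos: [0.4557, -0.0896, 0.0719]
ee_rot: [-3.142, -0.0, 1.576]
wrist_force: [1.0, -0.5, -0.9]
width: 0.0906
finger_force: 0.0
```

Request:
{"method": "drive_tool", "body": {
  "series": [
    [0.06,[0,0,0],[0,0,0]],
    [0.05,[0,0,0],[0,0,0]],
    [0.035,[0,0,0],[0,0,0]],
    [0.03,[0,0,0],[0,0,0]],
    [0.025,[0,0,0],[0,0,0]]
  ]
}}

```text
time: 7.5
tool_pos: [0.457, -0.0899, 0.0743]
ee_rot: [3.14, 0.0, 1.577]
wrist_force: [-0.0, 0.7, -0.7]
width: 0.0438
finger_force: 0.0
```

Request:
{"method": "drive_tool", "body": {
  "series": [
    [0.02,[0,0,0],[0,0,0]],
    [0.015,[0,0,0],[0,0,0]],
    [0.01,[0,0,0],[0,0,0]],
    [0.01,[0,0,0],[0,0,0]]
  ]
}}

```text
time: 8.0
tool_pos: [0.4565, -0.0898, 0.0735]
ee_rot: [3.142, -0.0, 1.577]
wrist_force: [0.9, -0.4, 0.3]
width: 0.0214
finger_force: 30.0
```

```bash
python3 - <<'E'
from h import *
o=robot.get_obs();print(o["width"],o["tool_pos"],o["ee_rot"])
i=imaging.snapshot("side")[:,:,::-1]; cv2.imwrite("pics/s3.png",cv2.resize(i[110:270,230:430],(750,600),interpolation=cv2.INTER_CUBIC))
E
```

```text
0.021420976251672722 [ 0.45650159 -0.0897532   0.07346215] [ 3.14156584e+00 -1.07855968e-04  1.57676997e+00]
```

View pics/s3.png

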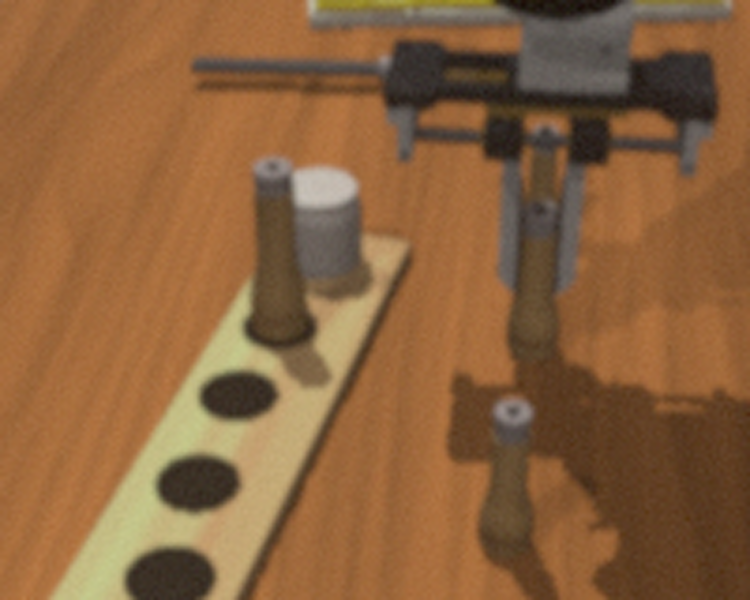

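Handle d stands centred on pad4 (crop 280,328). Handle c is gripped (width 21.4 mm). Carrying c to pad3.

Request:
{"method": "drive_tool", "body": {
  "series": [
    [0.01,[0,0,-0.03],[0,0,0]],
    [0.01,[0.03,0.01,-0.07],[0,0,0]],
    [0.01,[0.07,0.045,-0.08],[0,0,0]],
    [0.01,[0.0825,0.1,-0.08],[0,0,0]],
    [0.01,[0.0825,0.14,-0.07],[0,0,0]]
  ]
}}

```text
time: 8.68
tool_pos: [0.5984, -0.005, 0.1444]
ee_rot: [3.139, 0.0, 1.579]
wrist_force: [-0.6, -0.2, -0.4]
width: 0.0214
finger_force: 30.0
```

Request:
{"method": "drive_tool", "body": {
  "series": [
    [0.01,[0,0.0255,0],[0,0,0]],
    [0.01,[0,0.0255,0.02],[0,0,0]],
    [0.01,[0,0.0255,0.036],[0,0,0]],
    [0.01,[0,0.0255,0.046],[0,0,0]],
    [0.01,[0,0.0255,0.046],[0,0,0]]
  ]
}}

```text
time: 9.3
tool_pos: [0.6205, -0.0062, 0.0963]
ee_rot: [-3.139, -0.0, 1.577]
wrist_force: [0.6, -0.5, -0.6]
width: 0.0211
finger_force: 30.0
```

Request:
{"method": "drive_tool", "body": {
  "series": [
    [0.01,[-0.001,0.0015,0.004],[0,0,0]],
    [0.01,[-0.001,0.0015,0.007],[0,0,0]],
    [0.01,[-0.001,0.0015,0.008],[0,0,0]],
    [0.01,[-0.001,0.0015,0.008],[0,0,0]]
  ]
}}

```text
time: 9.8
tool_pos: [0.623, -0.0073, 0.0896]
ee_rot: [3.141, -0.0, 1.577]
wrist_force: [-0.2, -0.2, -0.1]
width: 0.0217
finger_force: 30.0
```

Request:
{"method": "drive_tool", "body": {
  "series": [
    [0.01,[0,0,0.001],[0,0,0]],
    [0.01,[0,0,0.002],[0,0,0]],
    [0.01,[0,0,0.002],[0,0,0]],
    [0.028,[0,0,0.002],[0,0,0]],
    [0.038,[0,0,0.002],[0,0,0]]
  ]
}}

```text
time: 10.42
tool_pos: [0.6231, -0.0072, 0.0876]
ee_rot: [3.141, -0.0, 1.577]
wrist_force: [1.1, -0.4, -0.2]
width: 0.0349
finger_force: 0.0
```

Request:
{"method": "drive_tool", "body": {
  "series": [
    [0.06,[0,0,0],[0,0,0]],
    [0.08,[0,0,-0.02],[0,0,0]],
    [0.08,[0,0,-0.06],[0,0,0]],
    [0.09,[0,0,-0.1],[0,0,0]],
    [0.09,[0.03,-0.04,-0.12],[0,0,0]]
  ]
}}

```text
time: 11.05
tool_pos: [0.5851, 0.0213, 0.2116]
ee_rot: [3.135, 0.001, 1.574]
wrist_force: [-0.4, 1.5, -0.1]
width: 0.0848
finger_force: 0.0
```

Request:
{"method": "drive_tool", "body": {
  "series": [
    [0.094,[0.03,-0.05,0],[0,0,0]],
    [0.094,[0.061,-0.1,0],[0,0,0]],
    [0.094,[0.061,-0.1215,0.04],[0,0,0]],
    [0.094,[0.061,-0.1215,0.09],[0,0,0]],
    [0.09,[0.061,-0.1215,0.14],[0,0,0]]
  ]
}}

```text
time: 11.68
tool_pos: [0.4619, 0.0831, 0.0687]
ee_rot: [3.137, -0.0, 1.577]
wrist_force: [0.5, 0.1, -0.3]
width: 0.0903
finger_force: 0.0
```

Request:
{"method": "drive_tool", "body": {
  "series": [
    [0.06,[0,0,0],[0,0,0]],
    [0.05,[0,0,0],[0,0,0]],
    [0.035,[0,0,0],[0,0,0]],
    [0.03,[0,0,0],[0,0,0]],
    [0.025,[0,0,0],[0,0,0]]
  ]
}}

```text
time: 12.3
tool_pos: [0.4616, 0.0828, 0.0684]
ee_rot: [3.14, -0.0, 1.577]
wrist_force: [0.4, -0.8, -0.3]
width: 0.0435
finger_force: 0.0
```

Request:
{"method": "drive_tool", "body": {
  "series": [
    [0.02,[0,0,0],[0,0,0]],
    [0.015,[0,0,0],[0,0,0]],
    [0.01,[0,0,0],[0,0,0]],
    [0.01,[0,0,0],[0,0,0]]
  ]
}}

```text
time: 12.8
tool_pos: [0.4609, 0.0828, 0.0675]
ee_rot: [-3.142, -0.0, 1.577]
wrist_force: [0.4, -0.5, 0.7]
width: 0.0195
finger_force: 30.0
```

```bash
python3 - <<'E'
from h import *
o=robot.get_obs();print(o["width"],o["tool_pos"],o["ee_rot"])
i=imaging.snapshot("side")[:,:,::-1]; cv2.imwrite("pics/s4.png",cv2.resize(i[120:280,230:430],(750,600),interpolation=cv2.INTER_CUBIC))
E
```

```text
0.01946157505957765 [0.46093814 0.0827644  0.06745427] [-3.14151963e+00 -7.82754620e-05  1.57677674e+00]
```

View pics/s4.png

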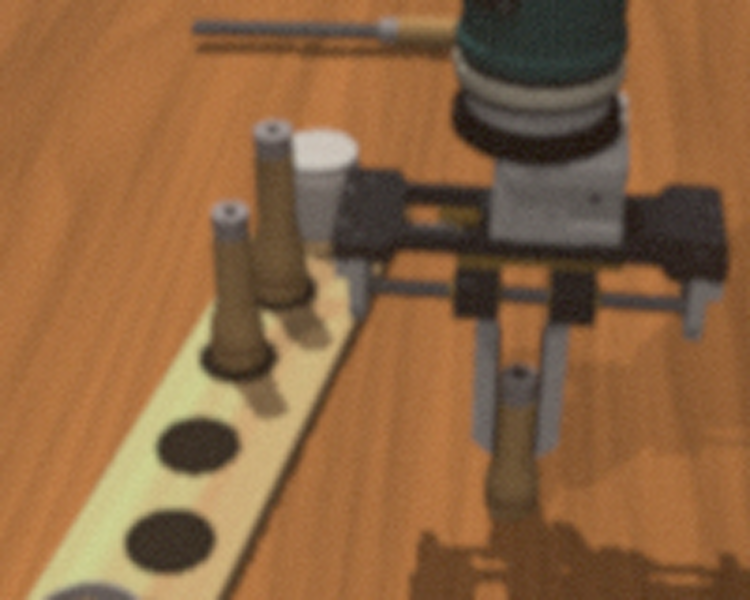

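Handle c stands centred on pad3 (crop 238,357). Handle b is gripped (width 19.5 mm). Carrying b to pad2.

Request:
{"method": "drive_tool", "body": {
  "series": [
    [0.01,[0,0,-0.03],[0,0,0]],
    [0.01,[0,0.015,-0.065],[0,0,0]],
    [0.01,[-0.006,0.06,-0.07],[0,0,0]],
    [0.01,[-0.0115,0.11,-0.07],[0,0,0]],
    [0.01,[-0.0115,0.15,-0.07],[0,0,0]]
  ]
}}

```text
time: 13.48
tool_pos: [0.6127, 0.0717, 0.1373]
ee_rot: [3.141, 0.0, 1.576]
wrist_force: [0.3, 0.3, -0.4]
width: 0.0195
finger_force: 30.0
```

Request:
{"method": "drive_tool", "body": {
  "series": [
    [0.01,[0,0.019,0],[0,0,0]],
    [0.01,[0,0.019,0.02],[0,0,0]],
    [0.01,[0,0.019,0.04],[0,0,0]],
    [0.01,[0,0.019,0.052],[0,0,0]],
    [0.01,[0,0.019,0.052],[0,0,0]]
  ]
}}

```text
time: 14.1
tool_pos: [0.6285, 0.0723, 0.0839]
ee_rot: [-3.139, -0.0, 1.577]
wrist_force: [-0.4, -0.1, -0.0]
width: 0.0194
finger_force: 30.0
```

Request:
{"method": "drive_tool", "body": {
  "series": [
    [0.01,[-0.001,0.001,0.001],[0,0,0]],
    [0.01,[-0.001,0.001,0.002],[0,0,0]],
    [0.01,[-0.001,0.001,0.002],[0,0,0]]
  ]
}}

```text
time: 14.48
tool_pos: [0.6312, 0.0713, 0.0839]
ee_rot: [3.141, -0.0, 1.577]
wrist_force: [0.3, 0.4, -0.3]
width: 0.0196
finger_force: 30.0
```

Request:
{"method": "drive_tool", "body": {
  "series": [
    [0.01,[0,0,0.001],[0,0,0]],
    [0.01,[0,0,0.002],[0,0,0]],
    [0.01,[0,0,0.002],[0,0,0]]
  ]
}}

```text
time: 14.85
tool_pos: [0.631, 0.0713, 0.0814]
ee_rot: [-3.142, -0.0, 1.577]
wrist_force: [0.8, 1.0, -0.2]
width: 0.0194
finger_force: 30.0
```

Good: x 0.631, y 0.0713. Releasing.

Request:
{"method": "drive_tool", "body": {
  "series": [
    [0.022,[0,0,0],[0,0,0]],
    [0.028,[0,0,0],[0,0,0]],
    [0.034,[0,0,0],[0,0,0]],
    [0.045,[0,0,0],[0,0,0]],
    [0.06,[0,0,0],[0,0,0]]
  ]
}}

```text
time: 15.48
tool_pos: [0.6311, 0.0713, 0.0815]
ee_rot: [3.141, -0.0, 1.577]
wrist_force: [-0.3, -0.1, 0.2]
width: 0.0509
finger_force: 0.0
```

Request:
{"method": "drive_tool", "body": {
  "series": [
    [0.07,[0,0,0],[0,0,0]],
    [0.08,[0,0,-0.02],[0,0,0]],
    [0.08,[0,0,-0.06],[0,0,0]],
    [0.09,[0,0,-0.11],[0,0,0]],
    [0.09,[0,-0.04,-0.14],[0,0,0]]
  ]
}}

```text
time: 16.1
tool_pos: [0.593, 0.0709, 0.2258]
ee_rot: [3.135, -0.0, 1.576]
wrist_force: [0.5, 1.2, 0.4]
width: 0.0895
finger_force: 0.0
```

Request:
{"method": "drive_tool", "body": {
  "series": [
    [0.09,[-0.03,-0.05,0],[0,0,0]],
    [0.09,[-0.08,-0.08,0],[0,0,0]],
    [0.09,[-0.135,-0.1,0],[0,0,0]],
    [0.09,[-0.19,-0.12,0],[0,0,0]],
    [0.09,[-0.245,-0.135,0],[0,0,0]]
  ]
}}

```text
time: 16.73
tool_pos: [0.4569, -0.1764, 0.2237]
ee_rot: [3.138, 0.002, 1.577]
wrist_force: [0.4, 0.7, 0.7]
width: 0.0898
finger_force: 0.0
```

Request:
{"method": "drive_tool", "body": {
  "series": [
    [0.094,[-0.05,0.001,0],[0,0,0]],
    [0.094,[-0.0555,0.001,0.02],[0,0,0]],
    [0.094,[-0.0555,0.001,0.07],[0,0,0]],
    [0.094,[-0.0555,0.001,0.12],[0,0,0]],
    [0.09,[-0.0555,0.001,0.159],[0,0,0]]
  ]
}}

```text
time: 17.35
tool_pos: [0.4588, -0.2304, 0.0621]
ee_rot: [3.141, 0.0, 1.577]
wrist_force: [0.1, 0.4, 0.7]
width: 0.0904
finger_force: 0.0
```

Request:
{"method": "drive_tool", "body": {
  "series": [
    [0.06,[0,0,0],[0,0,0]],
    [0.05,[0,0,0],[0,0,0]],
    [0.035,[0,0,0],[0,0,0]],
    [0.03,[0,0,0],[0,0,0]],
    [0.025,[0,0,0],[0,0,0]]
  ]
}}

```text
time: 17.98
tool_pos: [0.4593, -0.2305, 0.0634]
ee_rot: [3.14, 0.001, 1.577]
wrist_force: [0.0, 0.1, -0.3]
width: 0.0431
finger_force: 0.0
```

Request:
{"method": "drive_tool", "body": {
  "series": [
    [0.02,[0,0,0],[0,0,0]],
    [0.015,[0,0,0],[0,0,0]],
    [0.01,[0,0,0],[0,0,0]],
    [0.01,[0,0,0],[0,0,0]]
  ]
}}

```text
time: 18.48
tool_pos: [0.4588, -0.2302, 0.0624]
ee_rot: [-3.141, -0.0, 1.577]
wrist_force: [-0.9, 0.1, -0.3]
width: 0.0174
finger_force: 30.0
```

```bash
python3 - <<'E'
from h import *
o=robot.get_obs();print(o["width"],o["tool_pos"],o["ee_rot"])
i=imaging.snapshot("side")[:,:,::-1]; cv2.imwrite("pics/s5.png",cv2.resize(i[100:300,220:460],(720,600),interpolation=cv2.INTER_CUBIC))
E
```

```text
0.017423060203700037 [ 0.45877589 -0.23020433  0.06241383] [-3.14141862e+00 -1.94694900e-04  1.57679135e+00]
```

View pics/s5.png

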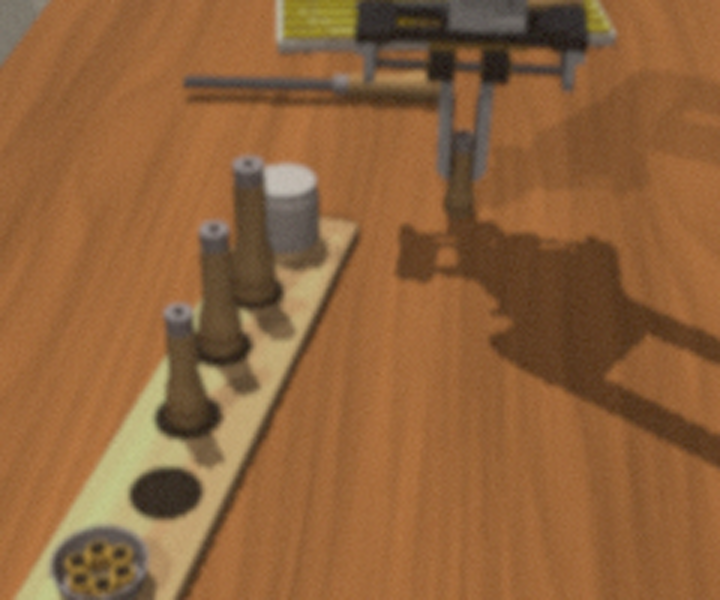

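b, c and d all stand on their pads. Handle a is gripped (width 17.4 mm, crop 458,180). Carrying a to pad1 along the robot side of the row.

Request:
{"method": "drive_tool", "body": {
  "series": [
    [0.01,[0,0,-0.03],[0,0,0]],
    [0.01,[0.02,0,-0.07],[0,0,0]],
    [0.01,[0.07,0,-0.09],[0,0,0]],
    [0.01,[0.125,0,-0.09],[0,0,0]],
    [0.01,[0.18,0,-0.09],[0,0,0]]
  ]
}}

```text
time: 19.15
tool_pos: [0.4578, -0.0489, 0.153]
ee_rot: [3.14, 0.0, 1.576]
wrist_force: [0.6, -0.2, 0.2]
width: 0.0173
finger_force: 30.0
```

Request:
{"method": "drive_tool", "body": {
  "series": [
    [0.01,[0.055,0,0],[0,0,0]],
    [0.01,[0.11,0.015,0],[0,0,0]],
    [0.01,[0.155,0.045,0],[0,0,0]],
    [0.01,[0.19,0.085,0],[0,0,0]],
    [0.01,[0.1955,0.13,0],[0,0,0]]
  ]
}}

```text
time: 19.77
tool_pos: [0.5872, 0.149, 0.1524]
ee_rot: [3.142, -0.001, 1.581]
wrist_force: [0.5, 0.1, -0.1]
width: 0.0173
finger_force: 30.0
```

Request:
{"method": "drive_tool", "body": {
  "series": [
    [0.01,[0,0.03,0],[0,0,0]],
    [0.01,[0,0.04,0.02],[0,0,0]],
    [0.01,[0,0.04,0.045],[0,0,0]],
    [0.01,[0,0.04,0.066],[0,0,0]],
    [0.01,[0,0.04,0.066],[0,0,0]]
  ]
}}

```text
time: 20.4
tool_pos: [0.6235, 0.1457, 0.0824]
ee_rot: [-3.134, 0.001, 1.577]
wrist_force: [-0.2, 0.3, 0.2]
width: 0.0171
finger_force: 30.0
```

```bash
python3 - <<'E'
from h import *
o=robot.get_obs();print(o["width"],o["tool_pos"],o["ee_rot"])
i=imaging.snapshot("side")[:,:,::-1]; cv2.imwrite("pics/s6.png",cv2.resize(i[170:320,200:380],(720,600),interpolation=cv2.INTER_CUBIC))
E
```

```text
0.017117255371925464 [0.62353232 0.14573922 0.08244647] [-3.13388070e+00  9.13083938e-04  1.57661078e+00]
```

View pics/s6.png

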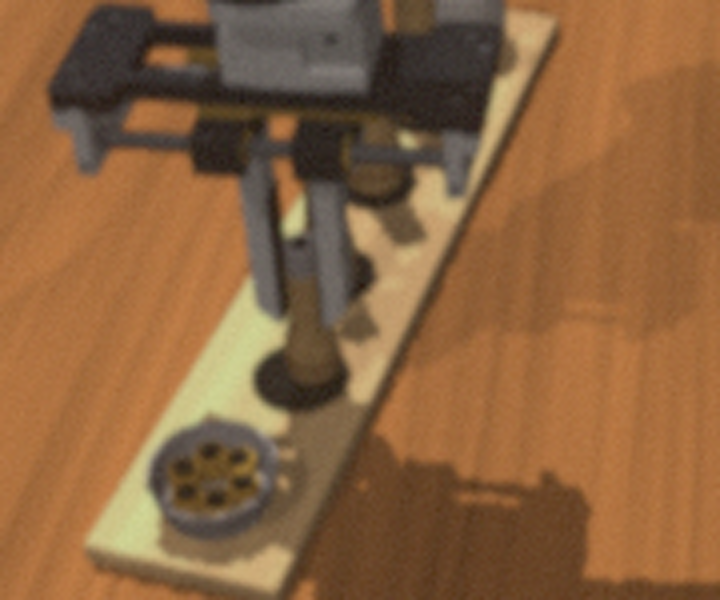

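Handle a hovers over pad1, sitting about 5 mm to the robot's side: butt at crop (314,365), pad at (300,378). I'll let it settle, then correct.

Request:
{"method": "drive_tool", "body": {
  "series": [
    [0.01,[0,0,0],[0,0,0]],
    [0.01,[0,0,0],[0,0,0]]
  ]
}}

```text
time: 20.7
tool_pos: [0.6272, 0.1464, 0.088]
ee_rot: [3.139, -0.0, 1.577]
wrist_force: [-0.8, -0.4, 0.1]
width: 0.017
finger_force: 30.0
```

Request:
{"method": "drive_tool", "body": {
  "series": [
    [0.01,[-0.0005,0,0.002],[0,0,0]],
    [0.01,[-0.0005,0,0.005],[0,0,0]],
    [0.01,[-0.0005,0,0.007],[0,0,0]],
    [0.01,[-0.0005,0,0.007],[0,0,0]]
  ]
}}

```text
time: 21.2
tool_pos: [0.6263, 0.1457, 0.079]
ee_rot: [-3.141, 0.0, 1.577]
wrist_force: [0.1, 0.4, -0.4]
width: 0.0174
finger_force: 30.0
```

Request:
{"method": "drive_tool", "body": {
  "series": [
    [0.01,[0,0.002,0],[0,0,0]],
    [0.01,[0,0.003,0],[0,0,0]],
    [0.01,[0,0.003,0.001],[0,0,0]],
    [0.01,[0,0.003,0.002],[0,0,0]],
    [0.01,[0,0.003,0.002],[0,0,0]]
  ]
}}

```text
time: 21.82
tool_pos: [0.6294, 0.1458, 0.0773]
ee_rot: [-3.141, -0.0, 1.577]
wrist_force: [0.2, -0.2, -0.6]
width: 0.0175
finger_force: 30.0
```

Request:
{"method": "drive_tool", "body": {
  "series": [
    [0.01,[0,0,0.001],[0,0,0]],
    [0.01,[0,0,0.001],[0,0,0]],
    [0.022,[0,0,0.001],[0,0,0]],
    [0.028,[0,0,0.001],[0,0,0]],
    [0.035,[0,0,0.001],[0,0,0]]
  ]
}}

```text
time: 22.45
tool_pos: [0.6296, 0.1458, 0.0766]
ee_rot: [3.141, -0.0, 1.577]
wrist_force: [0.5, -0.1, -0.5]
width: 0.0337
finger_force: 0.0
```

Request:
{"method": "drive_tool", "body": {
  "series": [
    [0.05,[0,0,0],[0,0,0]],
    [0.07,[0,0,0],[0,0,0]],
    [0.08,[0,0,-0.02],[0,0,0]],
    [0.08,[0,0,-0.06],[0,0,0]],
    [0.09,[0,0,-0.12],[0,0,0]]
  ]
}}

```text
time: 23.08
tool_pos: [0.6286, 0.1456, 0.1969]
ee_rot: [-3.138, 0.0, 1.577]
wrist_force: [0.3, 0.2, 0.7]
width: 0.0817
finger_force: 0.0
```

Request:
{"method": "drive_tool", "body": {
  "series": [
    [0.09,[0,-0.05,-0.03],[0,0,0]],
    [0.09,[0.03,-0.1,-0.03],[0,0,0]],
    [0.09,[0.08,-0.13,-0.03],[0,0,0]],
    [0.09,[0.13,-0.16,-0.03],[0,0,0]],
    [0.09,[0.18,-0.19,-0.03],[0,0,0]]
  ]
}}

```text
time: 23.7
tool_pos: [0.4376, 0.326, 0.2288]
ee_rot: [3.139, -0.002, 1.576]
wrist_force: [0.7, 1.2, 0.6]
width: 0.0898
finger_force: 0.0
```

Request:
{"method": "drive_tool", "body": {
  "series": [
    [0.09,[0.05,-0.03,0],[0,0,0]],
    [0.09,[0.1,-0.06,0],[0,0,0]],
    [0.09,[0.1,-0.06,0],[0,0,0]],
    [0.09,[0.1,-0.06,0],[0,0,0]],
    [0.09,[0.1,-0.06,0],[0,0,0]]
  ]
}}

```text
time: 24.32
tool_pos: [0.3789, 0.4232, 0.2272]
ee_rot: [3.141, -0.0, 1.575]
wrist_force: [-0.4, -0.4, 0.3]
width: 0.0903
finger_force: 0.0
```

```bash
python3 - <<'E'
from h import *
A=[]
for n,(y,x) in(("top",(130,190)),("side",(130,200))):
    i=imaging.snapshot(n)[:,:,::-1]; cv2.imwrite(f"pics/{n}9.png",i)
    A.append(cv2.resize(i[y:y+ (100 if n=="top" else 190),x:x+250] if n=="top" else i[y:y+190,x:x+160],(750,300) if n=="top" else (505,600),interpolation=cv2.INTER_CUBIC))
cv2.imwrite("pics/f_top.png",A[0]);cv2.imwrite("pics/f_side.png",A[1])
# predicted ferrule tops (on measured pads) vs seen
t=cv2.imread("pics/top9.png");h=cv2.cvtColor(t,cv2.COLOR_BGR2HSV);m=(h[...,1]<70)&(h[...,2]>80)
P=[(259.1,169.8),(295.9,170),(335.5,174.6),(371.3,181.6)]
for p,H in zip(P,[.076,.088,.1,.112]):
    X=onplane("top",p,.014);q=proj("top",X+[0,0,H]);c,s=blob(m,q)
    print("pad",X.round(4),"offset of top mm",((onplane("top",c,.014+H)-X)[:2]*1e3).round(1),s)
E
```

```text
pad [0.6286 0.1444 0.014 ] offset of top mm [-0.4 60.2] [217 156   6   5  26]
pad [0.6297 0.0713 0.014 ] offset of top mm [-15.  -49.6] [ 203  137  229   65 4058]
pad [ 0.622  -0.0074  0.014 ] offset of top mm [-10.7  29.1] [ 203  137  229   65 4058]
pad [ 0.6092 -0.0783  0.014 ] offset of top mm [-63.9   1.3] [367 196  26  13 162]
```

View pics/f_top.png

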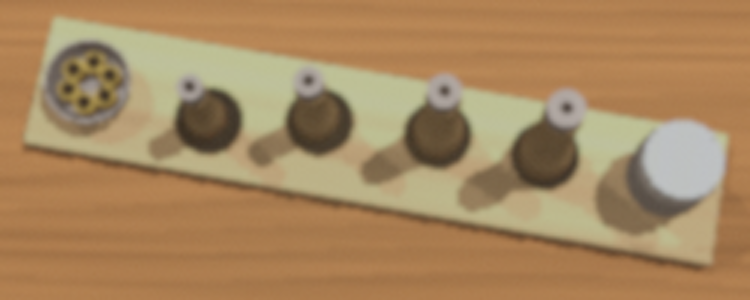

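View pics/f_side.png

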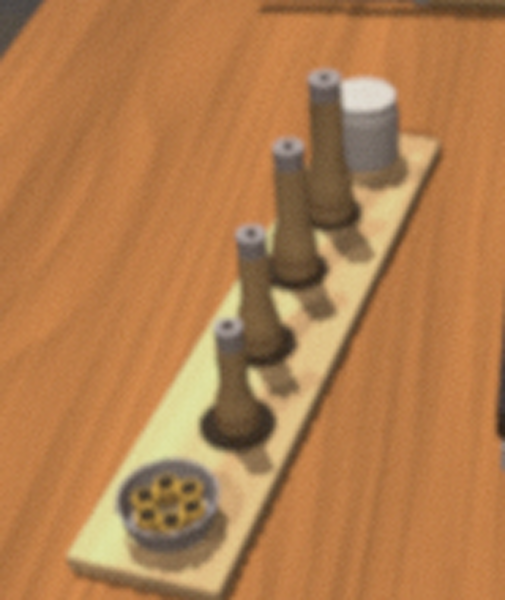

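The final views show all four handles upright on their pads, rising from dish to tin, with the dish and tin untouched. Ferrule holes in the top crop are at (190,86), (309,80), (444,91) and (567,107). I'll check centring from those.

```bash
python3 - <<'E'
from h import *
P=[(259.1,169.8),(295.9,170),(335.5,174.6),(371.3,181.6)]
C=[(190,86),(309,80),(444,91),(567,107)]
S=[(274.9,264.0),(282.3,238.5),(293.1,215.0),(304.2,196.7)]
D=[(230,328),(250,234),(288,147),(324,78)]
for p,c,s,d,H in zip(P,C,S,D,[.076,.088,.1,.112]):
    print(((onplane("top",(190+(c[0]-1)/3,130+(c[1]-1)/3),.014+H)-onplane("top",p,.014))*1e3).round(1)[:2],
     ((onplane("side",(200+(d[0]-1)/3.16,130+(d[1]-1)/3.16),.014+H)-onplane("side",s,.014))*1e3).round(1)[:2])
E
```

```text
[ 0.2 -0.1] [-1.7  0.2]
[0.6 0.6] [0.6 0.5]
[-0.4 -0.1] [-0.6 -0.3]
[0.8 1.1] [0.1 0.5]
```

All four are centred to within about 2 mm, so I'm handing in.

```bash
python3 -c "
from bench import robot
print(robot.close_job())"
```

```text
the job is handed in; nothing more can be done
None
```

The job is handed in: all four handles stand upright and centred to within about 2 mm, shortest by the dish and tallest by the tin; the dish and tin were left in place, and it took about 25 s.

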